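Tip the tote of brass sleeves over the edge stop

ROBOT

A 6-joint arm with a two-finger parallel gripper is mounted at the origin on the work surface. World frame = base frame: x ahead of the robot, y to its left, z up, the work surface at z = 0. Lengths are in m, angles in rad, forces in N, time in s.
With the tool pointing down it reaches from about 0.35 to 0.95 m from the base axis. Payload 17.4 kg.
Tool frame: the origin (TCP) lies at the very end of the fingers, on their centre line; the grasp point (between the pads) lies 19 mm behind it; z points along the fingers, y is the direction in which the jaws open and shut (so a half turn about z gives the same grasp; the last joint's range is limited). The gripper opens to 93 mm and grips with 3 to 60 N. Pads are 15 mm wide; open, the fingers measure 128 mm over their backs; the gripper's body (75 mm by 188 mm) begins 65 mm behind the grasp point.
Start: joints at [1.241, 0.116, 1.442, -0, 1.584, -0.038], TCP at [0.194, 0.646, 0.219] pointing down, gripper open.
Joint ranges: [-2.83, 2.83], [-0.83, 2.19], [0.07, 2.5], [-1.14, 4.28], [0.01, 3], [-2.97, 2.97]. Speed limits (rad/s): [1.89, 1.89, 2.22, 3.14, 3.14, 3.14].

INTERFACE

Orientations are given as a unit quaternion [x, y, z, w].
In Python, from plant import ctrl, vision gives the robot as it stands. The module is installed in compiled form; this text tells all that it offers.
- The arm moves only by the tool servo_tool, never from a script. Its argument "targets" is a list that holds one entry, the list of rows, each a list of 4 numbers: the shift along the tool's x, y, z in mm, then the turn about the tool's z in rad. A call has 1 to 10 rows; each row shifts and turns the commanded pose from where the row before left it, along the tool's axes as they then stand; what a row does not reach is not made up. A row lasts 1/8 s, in which the tool goes at most 62.5 mm and 10.7 degrees, less where a joint would pass 70% of its speed; a pose out of reach is approached as far as the arm can. A call with a gripper value outside its range is refused whole. "gripper" is the finger opening in mm, from 0 to 93, set as the call begins (left out, the last holds). The fingers move at their own pace and stop on an object; "squeeze" is the grip in N (left out, the last holds). Time passes only in rows, so rows that do not move let the fingers close. It gives the time, the measured TCP pose, the force and the opening at its end, in the units of the state.
- ctrl.read_state(): the state, without advancing time (a new reading comes with each control period).
- vision.get_image(name): name is "scene" or "top" or "wrist"; returns a dict with "frame" (480x640x3 uint8, blue, green, red), "depth" (480x640 float32, m along the optical axis (not along the pixel's ray), 0 where there is no reading), "camera_matrix" (3x3 intrinsics, pixels), "world_to_cam" (4x4, takes a point from world to camera coordinates); the wrist camera has in their place "hand_eye" (4x4, takes a point from camera to tool coordinates, whose origin is the TCP and whose axes are the flange's). Camera axes: x right, y down, z forward; pixel columns grow to the right and rows downward; lengths in m; the calibration is good to about 2 mm. A picture is of the moment at which its call begins: read the wrist's pose just before it.
- ctrl.finish_job(): hands the job in, once; it reports no verdict.
The state is a dict: "clock": time; "joints": joint angles; "dq": joint speeds; "effort": joint torques, N m; "position": TCP position; "orientation": TCP orientation; "wrist_force": force on the tool from outside, world axes, zero at the start; "wrist_torque": the same for the moment, N m; "opening": finger opening in m.
Only numpy, scipy, OpenCV 4.12 (cv2) and the standard library are available. Lean on these libraries where they do the work, as an engineer would, in place of code of your own. Each camera call takes 0.05 s, during which the arm holds its last target.

TASK

Move the green shoe last off the plywood tipping deck and stand it on the middle of the cork pad, lengthwise along the pad. Then carry the blue tote, upright with its three brass sleeves, onto the deck with its steel lip square against the steel stop, and tip it over the stop, not lifting it off, so that it falls on its side towards the white tray and all three sleeves come out into the tray. Leave it lying there over the stop, and do not disturb the plain wooden tote, the jar or the pen cup.

Things in the scene. Friction and masses are not known exactly. Their poses are not given: they have to be found in the camera images.
- stop (a point): Top of the steel edge stop's inner (deck-side) edge, mid length. Fixed. x points across the stop from deck to tray (the tipping direction), y along it, z up. The stop is 12 mm thick (x 0 to 12 mm), 160 mm long, top 54 mm over the bench. The plywood deck lies at x -110 to 0 mm, 160 mm wide, top 40 mm over the bench, so the stop stands 14 mm above it.
- tray (a point): Centre of the inner floor of the white catch tray behind the stop, same axes as the stop, 4 mm over the bench. Inside it is 174 mm (x) by 208 mm (y) with walls 45 mm high over the bench.
- blue_tote_center (a point): Centre, half-way up, of the blue open-topped tote (loose, about 0.35 kg): 70 mm deep (x), 110 mm wide (y), 110 mm high (z, towards the mouth). Back wall (-x side) 9 mm thick, other walls and floor 6 mm. A dark steel lip sticks out 8 mm along its lower front (+x) edge.
- blue_tote_rim (a point): Middle of the top of the blue tote's back wall (9 mm thick, can be pinched across from above: the inside is clear at least 70 mm down). Same axes as the tote.
- blue_tote_lip (a point): Foremost point of the lip (8 mm high), mid width, 4 mm above the tote's underside. Same axes as the tote. The lip goes against the stop and catches behind it. Pushed at the upper back wall the tote leans over the stop, falls by itself past about 45 to 55 degrees, and rests some 30 degrees past lying flat, its rim on the tray floor.
- last_center (a point): Green child-size shoe last, loose, 0.30 kg, 145 mm long (x, toe to +x), 56 mm wide, 90 mm high; the point is 45 mm above its sole. It stands at first on the tipping deck.
- last_cone (a point): Point to grip on the last's upright cone, 72 mm above the sole, 28 mm towards the heel from the last's middle. The cone is 52 mm long (x), 34 mm wide (y), its top 90 mm above the sole. Same axes as the last.
- pad_top (a point): Centre of the top of the cork pad (fixed to the bench), 90 mm (x) by 170 mm (y, its length), 6 mm thick. It lies to the left or the right of the tray.
- plain_tote_center (a point): Centre, half-way up, of the plain wooden tote: a bystander of the same shape and size as the blue one, with brown wooden plugs. Leave alone.
- jar: Amber jar, 64 mm diameter, 95 mm high; origin under its centre. Leave alone.
- pen_cup: White cup of pens, 68 mm diameter, 90 mm high, pens to 145 mm; origin under its centre. Leave alone.
- sleeve0_center (a point): Centre of one of the three brass sleeves, 20 mm diameter, 20 mm high, 30 g, loose; they start standing on the floor of the blue tote.
- sleeve1_center (a point): Centre of one of the three brass sleeves, 20 mm diameter, 20 mm high, 30 g, loose; they start standing on the floor of the blue tote.
- sleeve2_center (a point): Centre of one of the three brass sleeves, 20 mm diameter, 20 mm high, 30 g, loose; they start standing on the floor of the blue tote.
There are look-alikes about, which are no part of the job. Leave any pink look-alike of the part that bears last_center alone. There is more than one size of the part that bears blue_tote_center; the job needs the larger.

How it is judged:
By the outcome, as a careful person would: the job done as asked, in the order asked, and still so for the second after the job is handed in, with the robot touching nothing.
It also fails if it takes over 69 s, if anything falls off the work surface, if the arm or the gripper's body presses on something with over 40 N, if the wrist force passes 120 N, or if a joint passes its speed limit or range.

## Working session

There is one attempt and no reset: what is moved stays moved. The work goes in short steps, Python scripts to look and compute and a tool call to move; the robot and the scene stay as the last step left them, time stands still between calls to the robot, and variables do not carry over. Pictures are saved under pics/ and viewed, and the job is handed in when it is done.

Besides the shell and the picture viewer there is one more tool, called after "Call:" as a command line: name --argument value ..., lists and objects as JSON in quotes. servo_tool: Moves the arm, as the interface text tells. Its arguments: {"type":"object","properties":{"targets":{"type":"array"},"gripper":{"type":"number"},"squeeze":{"type":"number"}},"required":["targets"]}

```bash
mkdir -p pics; ls; cat > h.py <<'E'
import numpy as np, cv2
from plant import ctrl, vision
from scipy.spatial.transform import Rotation as R
def grab(n):
    s=ctrl.read_state(); im=vision.get_image(n)
    if n=='wrist':
        T=np.eye(4);T[:3,:3]=R.from_quat(s['orientation']).as_matrix();T[:3,3]=s['position']
        im['c2w']=T@np.array(im['hand_eye'])
    else: im['c2w']=np.linalg.inv(np.array(im['world_to_cam']))
    return im
def cloud(im):
    K=np.array(im['camera_matrix']);d=im['depth'];v,u=np.indices(d.shape)
    P=np.stack([(u-K[0,2])/K[0,0]*d,(v-K[1,2])/K[1,1]*d,d],-1)
    return P@im['c2w'][:3,:3].T+im['c2w'][:3,3]
def ray(im,u,v,z):
    K=np.array(im['camera_matrix']);r=im['c2w'][:3,:3]@np.array([(u-K[0,2])/K[0,0],(v-K[1,2])/K[1,1],1]);o=im['c2w'][:3,3]
    return o+r*(z-o[2])/r[2]
E
python3 - <<'E'
from h import *
import pickle
for n in ['scene','top','wrist']:
    im=grab(n);cv2.imwrite(f'pics/{n}0.png',im['frame']);pickle.dump(im,open(f'{n}0.pkl','wb'))
    print(n,im['c2w'].round(3).tolist(),np.array(im['camera_matrix']).round(1).tolist())
print(ctrl.read_state())
E
```

```text
pics
scene [[-0.314, 0.661, -0.682, 1.295], [0.949, 0.226, -0.218, 0.319], [0.009, -0.716, -0.698, 0.933], [0.0, 0.0, 0.0, 1.0]] [[500.9, 0.0, 328.6], [0.0, 500.9, 232.1], [0.0, 0.0, 1.0]]
top [[-0.004, -0.987, 0.16, 0.346], [-1.0, 0.004, 0.001, 0.034], [-0.001, -0.16, -0.987, 0.941], [0.0, 0.0, 0.0, 1.0]] [[441.1, 0.0, 322.1], [0.0, 441.1, 239.6], [0.0, 0.0, 1.0]]
wrist [[0.288, 0.928, 0.238, 0.128], [0.958, -0.279, -0.073, 0.664], [-0.001, 0.249, -0.969, 0.385], [0.0, 0.0, 0.0, 1.0]] [[330.9, 0.0, 323.6], [0.0, 330.9, 242.2], [0.0, 0.0, 1.0]]
{'clock': 0.15, 'joints': array([ 1.24120930e+00,  1.16333360e-01,  1.44209615e+00, -4.50973728e-06,
        1.58400458e+00, -3.77946569e-02]), 'dq': array([ 0.00071761, -0.00145245, -0.00196833, -0.0006568 ,  0.0004236 ,
        0.00116017]), 'effort': array([ 1.26789098e-03, -7.21769071e+01, -6.22948909e+01,  7.80484406e-02,
        2.25244404e-02, -1.70361923e-04]), 'position': array([0.19413284, 0.64631854, 0.21811311]), 'orientation': array([ 1.45379166e-01,  9.89375925e-01, -4.14051009e-04, -7.46312689e-05]), 'wrist_force': array([ 0.20257804, -0.2944394 ,  0.07760544]), 'wrist_torque': array([-0.00381533, -0.03240807, -0.00780652]), 'opening': 0.09298158581921961}
```

View pics/scene0.png

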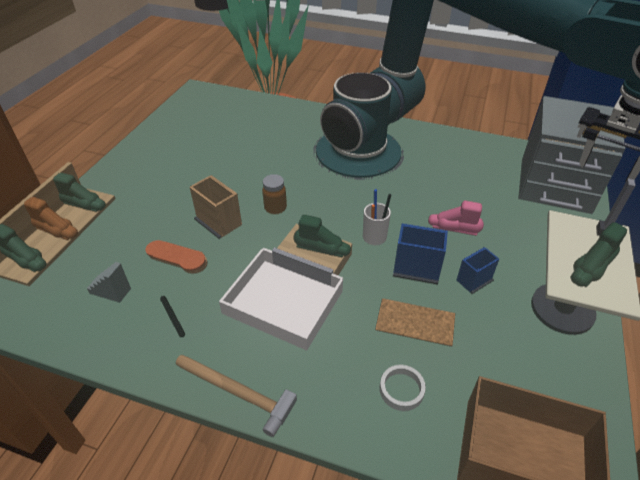

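View pics/top0.png

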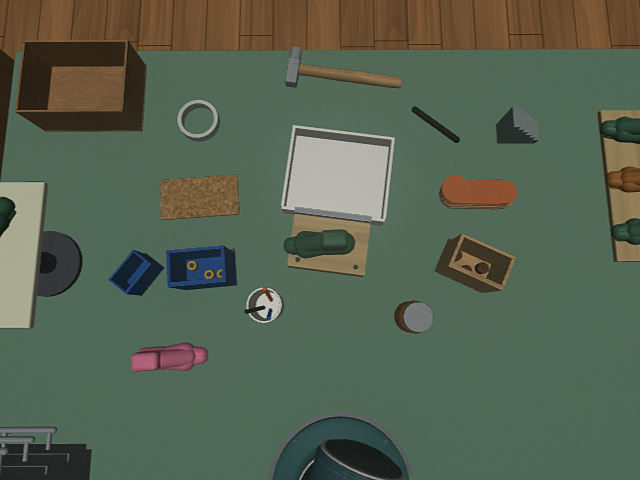

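View pics/wrist0.png

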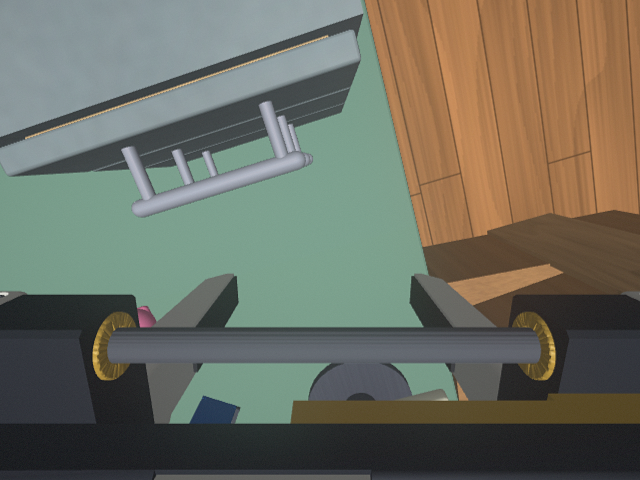

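```bash
python3 - <<'E'
from h import *
import pickle
im=pickle.load(open('top0.pkl','rb'));f=im['frame'];P=cloud(im)
print('bench z',np.median(P[300:400,500:560,2]))
hsv=cv2.cvtColor(f,cv2.COLOR_BGR2HSV)
def px(u,v): print((u,v),hsv[v,u],P[v,u].round(4))
for p in [(320,243),(345,240),(290,243),(200,195),(340,172),(330,215),(303,262),(360,225),(180,250),(200,250),(200,287),(232,268),(170,268),(193,266),(209,274),(260,305),(415,316),(480,262)]: px(*p)
big=cv2.resize(f[110:330,100:440],None,fx=2.3,fy=2.3,interpolation=cv2.INTER_CUBIC);cv2.imwrite('pics/crop1.png',big)
s=pickle.load(open('scene0.pkl','rb'));cv2.imwrite('pics/crop2.png',cv2.resize(s['frame'][170:370,170:510],None,fx=2.3,fy=2.3,interpolation=cv2.INTER_CUBIC))
E
```

```text
bench z -0.00085119709648529
(320, 243) [64 63 65] [0.4741 0.0391 0.1099]
(345, 240) [68 71 79] [ 0.4767 -0.0077  0.1282]
(290, 243) [70 81 79] [0.4806 0.0993 0.0689]
(200, 195) [ 17 128 120] [0.5977 0.3019 0.0046]
(340, 172) [ 30  11 184] [ 0.6494 -0.0051  0.0022]
(330, 215) [ 90   6 129] [0.5407 0.0186 0.0548]
(303, 262) [ 20  95 143] [0.4455 0.0745 0.0398]
(360, 225) [ 20  88 154] [ 0.5225 -0.044   0.0394]
(180, 250) [108 177 115] [0.462  0.3061 0.1081]
(200, 250) [106 149  65] [0.4618 0.2679 0.1084]
(200, 287) [107 138  48] [0.3956 0.2859 0.0331]
(232, 268) [102 119  47] [0.4336 0.2196 0.042 ]
(170, 268) [101 145  44] [0.4276 0.3234 0.1083]
(193, 266) [20 67 80] [0.4396 0.3041 0.0263]
(209, 274) [106  61  63] [0.4229 0.2705 0.025 ]
(260, 305) [ 30  11 212] [0.3591 0.1665 0.002 ]
(415, 316) [ 90   7 117] [ 0.336  -0.1398  0.096 ]
(480, 262) [ 17 111 126] [ 0.4477 -0.3009  0.0062]
```

View pics/crop1.png

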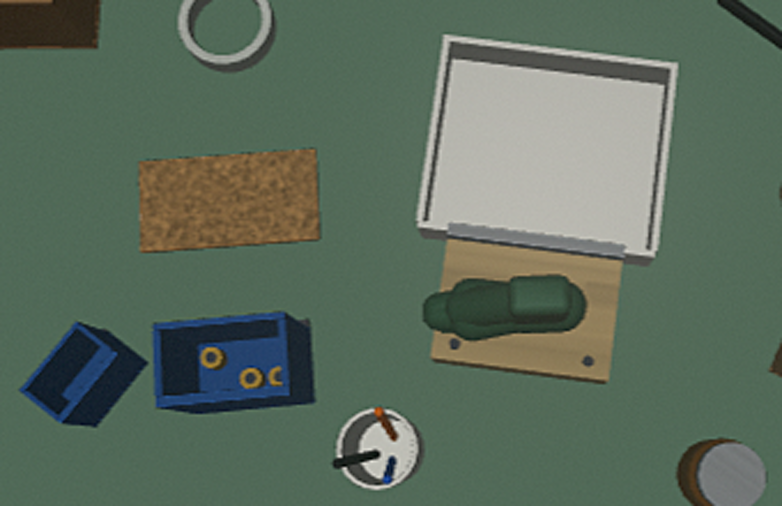

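View pics/crop2.png

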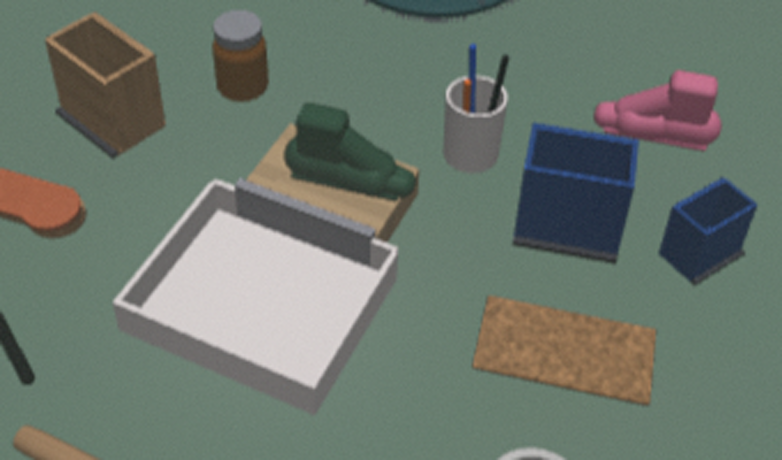

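```bash
cat > meas.py <<'E'
from h import *
import pickle
def rect(Q,name,tr=0):
    Q=Q[:,:2].astype(np.float32)*1000
    if tr:
        lab_in=Q
    r=cv2.minAreaRect(Q); print(name,len(Q),'c',np.round(r[0],1),'size',np.round(r[1],1),'ang',round(r[2],2)); return r
E
python3 - <<'E'
from meas import *
im=pickle.load(open('top0.pkl','rb'));f=im['frame'];P=cloud(im);hsv=cv2.cvtColor(f,cv2.COLOR_BGR2HSV).astype(int)
z=P[...,2];X=P[...,0];Y=P[...,1]
V,U=np.indices(z.shape)
def box(u0,u1,v0,v1): return (U>=u0)&(U<u1)&(V>=v0)&(V<v1)
H,S,Vv=hsv[...,0],hsv[...,1],hsv[...,2]
m=box(150,250,165,225)&(H<28)&(S>90)
print('pad z',np.median(z[m]));
Q=np.array([ray(im,u,v,.006) for v,u in np.argwhere(m)]);rect(Q,'pad')
m=box(270,400,190,240)&(abs(z-.054)<.004)&(S<40);rect(P[m],'stop')
m=box(270,400,205,290)&(S>65)&(H<28)&(abs(z-.04)<.004);rect(P[m],'deck')
m=box(270,400,110,240)&(S<30)&(z<.012)&(z>-.004);rect(P[m],'trayfloor')
m=box(270,400,110,240)&(S<30)&(abs(z-.045)<.004);rect(P[m],'traywalls')
m=box(270,370,215,270)&(H>45)&(z>.118);rect(P[m],'cone');print(np.max(z[m]))
m=box(270,370,215,270)&(H>45)&(z>.045);rect(P[m],'last')
m=box(160,245,235,300)&(H>95)&(H<120)&(z>.103)&(z<.118);rect(P[m],'rim');print(np.median(z[m]))
q=P[m]; np.save('rim.npy',q)
for s in ['scene']:
  im=pickle.load(open('scene0.pkl','rb'));f=im['frame'];P=cloud(im);hsv=cv2.cvtColor(f,cv2.COLOR_BGR2HSV).astype(int)
  z=P[...,2];H,S,Vv=hsv[...,0],hsv[...,1],hsv[...,2]
  m=box(375,460,295,350)&(H<28)&(S>90);Q=np.array([ray(im,u,v,.006) for v,u in np.argwhere(m)]);rect(Q,'pad s')
  m=box(385,455,215,285)&(H>95)&(H<125)&(S>90)&(z>.104)&(z<.118);rect(P[m],'rim s')
  m=box(260,350,235,290)&(abs(z-.054)<.003)&(S<40);rect(P[m],'stop s')
  m=box(285,360,205,265)&(H>45)&(z>.118);rect(P[m],'cone s')
  m=box(285,360,205,265)&(H>45)&(S>85)&(z>.048);rect(P[m],'last s')
E
```

```text
pad z 0.004636816822406908
pad 3062 c [593.7 303.1] size [ 89.2 168.1] ang 4.09
stop 443 c [543.6  12.6] size [159.   12.7] ang 82.19
deck 2409 c [483.2  21.2] size [159.6 110.3] ang 82.24
trayfloor 7009 c [6.457e+02 1.000e-01] size [233.4 206.6] ang 82.26
traywalls 884 c [6.33e+02 6.00e-01] size [220.3 193.1] ang 82.43
cone 477 c [421.3  11.8] size [ 51.  151.1] ang 89.77
0.9413376023681482
last 1731 c [472.4  43.2] size [134.3 215.3] ang 62.02
rim 709 c [431.8 274.8] size [ 70.3 111.2] ang 5.21
0.10864196572910967
pad s 2428 c [598.7 303.3] size [ 88.8 167.5] ang 4.07
rim s 393 c [434.9 274.5] size [ 76.4 109.8] ang 5.2
stop s 233 c [535.7  26.3] size [ 71.7 184.5] ang 8.2
cone s 256 c [883.3 150.1] size [888.  52.] ang 18.99
last s 2 c [483.6  10.1] size [7.9 0. ] ang 163.34
```

```bash
python3 - <<'E'
from meas import *
V,U=np.indices((480,640))
def box(u0,u1,v0,v1): return (U>=u0)&(U<u1)&(V>=v0)&(V<v1)
for n,b in [('top',(278,362,220,266)),('scene',(288,356,210,262))]:
  im=pickle.load(open(n+'0.pkl','rb'));f=im['frame'];P=cloud(im);hsv=cv2.cvtColor(f,cv2.COLOR_BGR2HSV).astype(int)
  z=P[...,2];H,S=hsv[...,0],hsv[...,1]
  g=box(*b)&(H>45)&(H<100)&(abs(P[...,0]-.48)<.07)&(abs(P[...,1]-.03)<.12)
  rect(P[g&(z>.122)&(z<.14)],'cone '+n);print(np.median(z[g&(z>.122)&(z<.14)]))
  rect(P[g&(z>.047)&(z<.14)],'last '+n)
  rect(P[g&(z>.065)&(z<.14)],'last>65 '+n)
E
```

```text
cone top 444 c [480.4  11.7] size [50.8 32.5] ang 89.3
0.12802128593368223
last top 1509 c [482.6  30.3] size [ 63.8 164.4] ang 13.47
last>65 top 1376 c [478.8  40.5] size [134.4  51.1] ang 88.05
cone scene 215 c [485.5  13.2] size [37.1 49.3] ang 1.78
0.1274843582915942
last scene 1326 c [502.5  43.9] size [ 79.9 140.1] ang 5.93
last>65 scene 1086 c [487.6  40.1] size [ 49.6 132.8] ang 5.93
```

```bash
cat > plan.py <<'E'
from h import *
import sys
def plan(xyz,ang=None,step=55,turn=0.17,n=None):
    """xyz world m, ang: tool-y world angle deg"""
    s=ctrl.read_state();M=R.from_quat(s['orientation']).as_matrix();p=np.array(s['position'])*1000
    a=np.degrees(np.arctan2(M[1,1],M[0,1]));
    t=np.array(xyz)*1000
    da=0 if ang is None else -np.radians((ang-a+180)%360-180)
    d=np.linalg.norm(t-p);N=n or int(max(np.ceil(d/step),np.ceil(abs(da)/turn),1))
    rows=[];cur=p.copy();C=M.copy();acc=0
    for k in range(N):
        want=p+(t-p)*(k+1)/N
        l=np.round(C.T@(want-cur)).astype(int)
        r=round(da*(k+1)/N-acc,2);acc+=r
        cur=cur+C@l;C=C@R.from_rotvec([0,0,r]).as_matrix()
        rows.append([int(l[0]),int(l[1]),int(l[2]),r])
    print('at',p.round(1),'yang',round(a,1),'clock',s['clock'],'tilt',M[:,2].round(4));print(rows,'end',cur.round(1))
if __name__=='__main__':
    v=[float(x) for x in sys.argv[1:]]
    plan(v[:3],v[3] if len(v)>3 else None,n=int(v[4]) if len(v)>4 else None)
E
python3 plan.py .483 .012 .23 0.5
```

```text
at [194.1 646.3 218.1] yang 73.3 clock 0.15 tilt [-3.e-04 -8.e-04 -1.e+00]
[[-35, -40, -1, np.float64(0.1)], [-40, -37, -1, np.float64(0.1)], [-42, -32, -1, np.float64(0.09)], [-46, -29, -1, np.float64(0.1)], [-48, -24, 0, np.float64(0.1)], [-50, -19, -1, np.float64(0.1)], [-52, -14, -1, np.float64(0.09)], [-52, -9, -1, np.float64(0.1)], [-54, -4, -1, np.float64(0.1)], [-53, 2, -1, np.float64(0.1)], [-54, 7, -1, np.float64(0.09)], [-52, 11, -1, np.float64(0.1)], [-51, 17, 0, np.float64(0.1)]] end [483.1  11.9 229.5]
```

Call:
servo_tool --targets '[[[-35,-40,-1,0.1],[-40,-37,-1,0.1],[-42,-32,-1,0.09],[-46,-29,-1,0.1],[-48,-24,0,0.1],[-50,-19,-1,0.1],[-52,-14,-1,0.09],[-52,-9,-1,0.1],[-54,-4,-1,0.1],[-53,2,-1,0.1]]]'

```text
clock: 1.4
position: [0.4169, 0.1573, 0.2277]
orientation: [0.595, 0.804, 0.0, 0.0]
wrist_force: [1.3, 1.4, 0.4]
opening: 0.0929
```

Call:
servo_tool --targets '[[[-54,7,-1,0.09],[-52,11,-1,0.1],[-51,17,0,0.1],[0,0,0,0],[0,0,0,0]]]'

```text
clock: 2.02
position: [0.483, 0.0122, 0.2295]
orientation: [0.704, 0.71, -0.0, -0.0]
wrist_force: [-0.1, -0.4, 0.6]
opening: 0.093
```

```bash
sed -i 's/,r\])/,float(r)])/' plan.py; python3 - <<'E'
from h import *
import pickle
im=grab('wrist');cv2.imwrite('pics/w1.png',im['frame']);pickle.dump(im,open('w1.pkl','wb'))
s=ctrl.read_state();print(s['position'],s['clock'],s['joints'],s['wrist_force'])
E
```

```text
[0.4829177  0.01268484 0.22958436] 2.075 [-2.66604394e-02 -3.13291018e-01  1.82236431e+00  1.77615751e-04
  1.63270605e+00 -3.67772816e-02] [ 0.36844518 -1.11631213 -0.0891119 ]
```

View pics/w1.png

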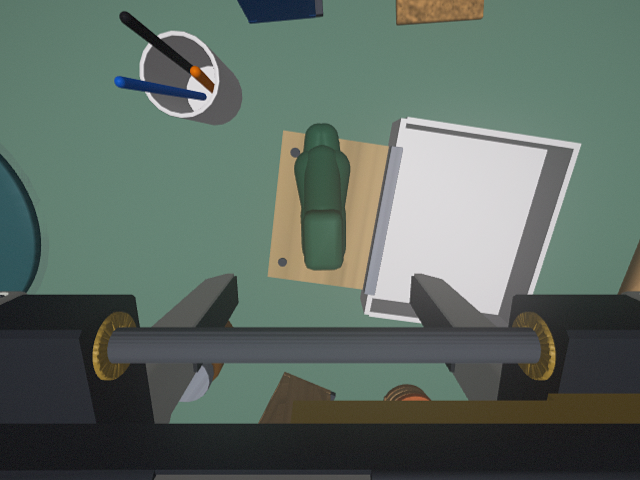

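```bash
python3 - <<'E'
from meas import *
V,U=np.indices((480,640))
def box(u0,u1,v0,v1): return (U>=u0)&(U<u1)&(V>=v0)&(V<v1)
im=pickle.load(open('w1.pkl','rb'));f=im['frame'];P=cloud(im);hsv=cv2.cvtColor(f,cv2.COLOR_BGR2HSV).astype(int)
z=P[...,2];H,S=hsv[...,0],hsv[...,1]
print('cam',im['c2w'][:3,3].round(3))
ok=np.isfinite(z)&(im['depth']>0)
print('bench',np.median(z[200:240,180:230]))
g=box(292,355,118,275)&(H>45)&(H<100)
rect(P[g&(z>.121)&(z<.14)],'cone');print(np.median(z[g&(z>.122)&(z<.14)]))
rect(P[g&(z>.062)&(z<.14)],'last')
m=box(360,410,140,300)&(abs(z-.054)<.004)&(S<40)&(P[...,0]<.565);rect(P[m],'stop')
m=box(265,400,125,295)&(H<28)&(S>60)&(abs(z-.04)<.005);rect(P[m],'deck');print(np.median(z[m]))
m=box(365,600,110,325)&(S<40)&(abs(z)<.012);rect(P[m],'tray floor vis');print(np.median(z[m]))
E
```

```text
cam [0.482 0.079 0.396]
bench 0.0008289470517493513
cone 2205 c [481.6  10.8] size [33.3 49.4] ang 1.31
0.12995436713404857
last 6075 c [479.9  45.8] size [125.6  52.8] ang 88.21
stop 1799 c [544.   10.3] size [160.   12.6] ang 82.33
deck 8584 c [483.7  18.4] size [160.  110.2] ang 82.41
0.04070549364075576
tray floor vis 22662 c [639.9  -9.8] size [250.  245.6] ang 82.35
0.004622088488734327
```

Call:
servo_tool --targets '[[[-1,-1,50,0],[0,0,50,0],[0,0,36,0],[0,0,0,0]]]' --gripper 93

```text
clock: 2.58
position: [0.4807, 0.0122, 0.0917]
orientation: [0.703, 0.711, -0.001, -0.001]
wrist_force: [-0.6, 0.5, -0.1]
opening: 0.0928
```

Call:
servo_tool --targets '[[[0,0,0,0],[0,0,0,0],[0,0,0,0],[0,0,0,0],[0,0,0,0],[0,0,0,0]]]' --gripper 20 --squeeze 30

```text
clock: 3.32
position: [0.4822, 0.011, 0.0937]
orientation: [0.704, 0.71, -0.0, -0.0]
wrist_force: [0.6, -0.1, 0.7]
opening: 0.0377
```

Call:
servo_tool --targets '[[[0,0,0,0],[0,0,0,0]]]'

```text
clock: 3.58
position: [0.4822, 0.011, 0.0936]
orientation: [0.704, 0.71, -0.0, -0.0]
wrist_force: [0.8, -0.5, -0.7]
opening: 0.0342
```

Call:
servo_tool --targets '[[[0,0,-20,0],[0,0,-40,0],[0,0,-20,0],[0,0,0,0],[0,0,0,0]]]'

```text
clock: 4.2
position: [0.4818, 0.0111, 0.1724]
orientation: [0.704, 0.71, -0.001, -0.001]
wrist_force: [0.4, -0.5, -2.9]
opening: 0.0337
```

```bash
python3 - <<'E'
from h import *
import pickle
im=grab('wrist');cv2.imwrite('pics/w2.png',im['frame']);pickle.dump(im,open('w2.pkl','wb'))
s=ctrl.read_state();print(s['position'],s['clock'],s['wrist_force'])
E
```

```text
[0.48168633 0.01104838 0.17214396] 4.25 [-0.46107059 -0.25085467 -4.32275299]
```

View pics/w2.png

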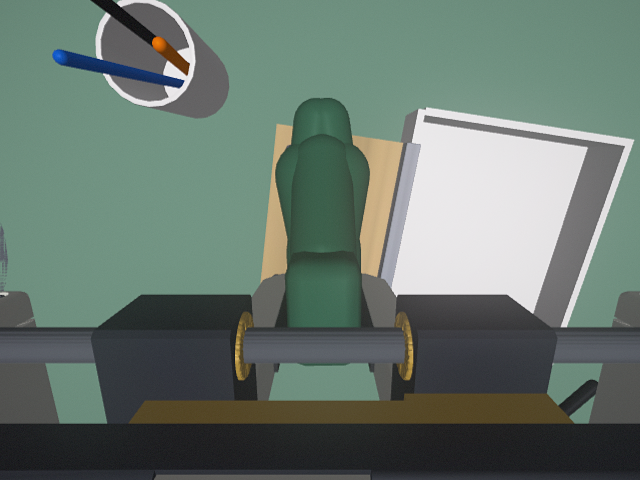

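```bash
python3 plan.py .597 .17 .27 4.1
```

```text
at [481.7  11.  172.1] yang 0.5 clock 4.25 tilt [-0.002  0.    -1.   ]
[[39, 29, -25, -0.02], [39, 30, -24, -0.01], [39, 30, -25, -0.02], [38, 31, -24, -0.01]] end [596.5 170.1 269.9]
```

Call:
servo_tool --targets '[[[39,29,-25,-0.02],[39,30,-24,-0.01],[39,30,-25,-0.02],[38,31,-24,-0.01],[0,0,0,0],[0,0,0,0]]]'

```text
clock: 5.0
position: [0.5964, 0.1698, 0.2699]
orientation: [0.682, 0.731, -0.001, -0.001]
wrist_force: [-0.3, 0.1, -4.4]
opening: 0.0338
```

```bash
python3 - <<'E'
from meas import *
im=grab('wrist');cv2.imwrite('pics/w3.png',im['frame']);pickle.dump(im,open('w3.pkl','wb'))
s=ctrl.read_state();print(s['position'],s['clock'],s['wrist_force'])
f=im['frame'];hsv=cv2.cvtColor(f,cv2.COLOR_BGR2HSV).astype(int);P=cloud(im)
m=(hsv[...,0]<25)&(hsv[...,1]>85)&(abs(P[...,2]-.006)<.008);m[270:]=0
Q=np.array([ray(im,u,v,.006) for v,u in np.argwhere(m)]);rect(Q,'pad');print(np.median(P[m][:,2]))
cv2.imwrite('pics/m3.png',m*255)
E
```

```text
[0.59628955 0.16942375 0.27014232] 5.05 [ 0.18579426  0.25667762 -3.4761042 ]
pad 6819 c [480.9 268.5] size [367.9 166.6] ang 20.71
0.006693309127340952[ WARN:0@0.856] global loadsave.cpp:1063 imwrite_ Unsupported depth image for selected encoder is fallbacked to CV_8U.
```

View pics/w3.png

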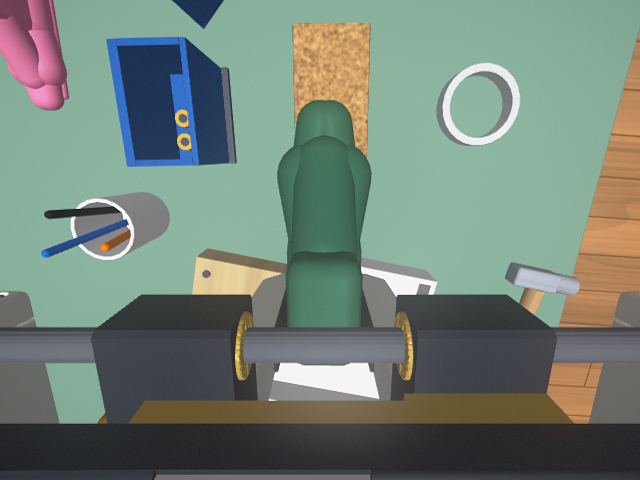

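```bash
python3 - <<'E'
from meas import *
im=pickle.load(open('w3.pkl','rb'))
f=im['frame'];hsv=cv2.cvtColor(f,cv2.COLOR_BGR2HSV).astype(int);P=cloud(im)
V,U=np.indices((480,640))
m=(hsv[...,0]<25)&(hsv[...,1]>85)&(U>280)&(U<385)&(V<165)
Q=np.array([ray(im,u,v,.006) for v,u in np.argwhere(m)]);r=rect(Q,'pad part')
b=cv2.boxPoints(r);print(b.round(1))
# long axis dir and far end
a=np.radians(94.1);ux=np.array([np.cos(a),np.sin(a)]);uy=np.array([ux[1],-ux[0]])
q=Q[:,:2]*1000
far=np.percentile(q@ux,99.7);w=np.percentile(q@uy,[.3,99.7]);print('w',w[1]-w[0])
print('center',ux*(far-85)+uy*w.mean())
z=P[...,2];H,S=hsv[...,0],hsv[...,1]
m=(U<245)&(V<180)&(U>95)&(H>95)&(H<125)&(S>90)&(z>.104)&(z<.118);r=rect(P[m],'rim');print(np.median(z[m]));print(cv2.boxPoints(r).round(1))
E
```

```text
pad part 6844 c [594.2 311.6] size [ 89.1 147.9] ang 4.08
[[544.5 382.2]
 [555.  234.7]
 [643.9 241. ]
 [633.4 388.5]]
w 88.5954383464192
center [595.05280952 300.51756504]
rim 3752 c [432.3 272.6] size [ 71.7 110.6] ang 5.26
0.11049031658487751
[[391.5 324.3]
 [401.7 214.2]
 [473.1 220.8]
 [462.9 330.9]]
```

```bash
python3 plan.py .597 .274 .14 4.1
```

```text
at [596.3 169.4 270.1] yang 3.9 clock 5.05 tilt [-2.1e-03 -7.0e-04 -1.0e+00]
[[26, 2, 33, -0.0], [26, 2, 32, -0.0], [26, 2, 33, -0.0], [26, 2, 32, -0.0]] end [596.9 273.6 140.1]
```

Call:
servo_tool --targets '[[[26,2,33,0],[26,2,32,0],[26,2,33,0],[26,2,32,0],[0,0,40,0],[0,0,28,0],[0,0,7,0],[0,0,2,0],[0,0,0,0],[0,0,0,0]]]'

```text
clock: 6.3
position: [0.5981, 0.2744, 0.0658]
orientation: [0.682, 0.731, 0.001, 0.0]
wrist_force: [0.2, 0.2, -3.9]
opening: 0.0339
```

Call:
servo_tool --targets '[[[0,0,2,0],[0,0,1,0],[0,0,1,0],[0,0,0,0]]]'

```text
clock: 6.8
position: [0.5977, 0.2744, 0.0608]
orientation: [0.682, 0.731, 0.0, 0.0]
wrist_force: [-2.3, -0.6, -1.0]
opening: 0.0339
```

Call:
servo_tool --targets '[[[0,0,1,0],[0,0,0,0]]]'

```text
clock: 7.05
position: [0.598, 0.2743, 0.0604]
orientation: [0.682, 0.731, 0.0, 0.0]
wrist_force: [-0.8, -3.8, 5.0]
opening: 0.0336
```

Call:
servo_tool --targets '[[[0,0,0,0],[0,0,0,0],[0,0,0,0],[0,0,0,0],[0,0,0,0]]]' --gripper 80

```text
clock: 7.68
position: [0.5977, 0.2744, 0.0596]
orientation: [0.682, 0.731, -0.0, -0.0]
wrist_force: [-0.4, -0.8, -0.3]
opening: 0.078
```

Call:
servo_tool --targets '[[[0,0,-40,0],[0,0,-50,0],[0,0,-55,0],[0,0,-55,0],[0,0,0,0],[0,0,0,0]]]'

```text
clock: 8.43
position: [0.5975, 0.2743, 0.2589]
orientation: [0.682, 0.731, -0.0, -0.0]
wrist_force: [0.3, 0.8, -1.0]
opening: 0.0801
```

```bash
python3 - <<'E'
from meas import *
im=grab('wrist');cv2.imwrite('pics/w4.png',im['frame']);pickle.dump(im,open('w4.pkl','wb'))
s=ctrl.read_state();print(s['position'],s['clock'],s['wrist_force'],s['joints'])
f=im['frame'];hsv=cv2.cvtColor(f,cv2.COLOR_BGR2HSV).astype(int);P=cloud(im);z=P[...,2]
H,S=hsv[...,0],hsv[...,1]
g=(H>45)&(H<100)&(abs(P[...,0]-.595)<.07)&(abs(P[...,1]-.3)<.1);g[300:]=0
rect(P[g&(z>.085)&(z<.11)],'cone');rect(P[g&(z>.025)&(z<.11)],'last')
E
```

```text
[0.59737281 0.27423705 0.25813259] 8.475 [-0.25787465 -0.02971446 -0.90324727] [3.91553194e-01 7.13258047e-02 1.42599109e+00 3.30762089e-05
 1.64607833e+00 3.22558118e-01]
cone 1520 c [597.3 272.9] size [33.6 49.7] ang 4.19
last 4296 c [596.1 302.3] size [ 53.3 139.6] ang 5.43
```

View pics/w4.png

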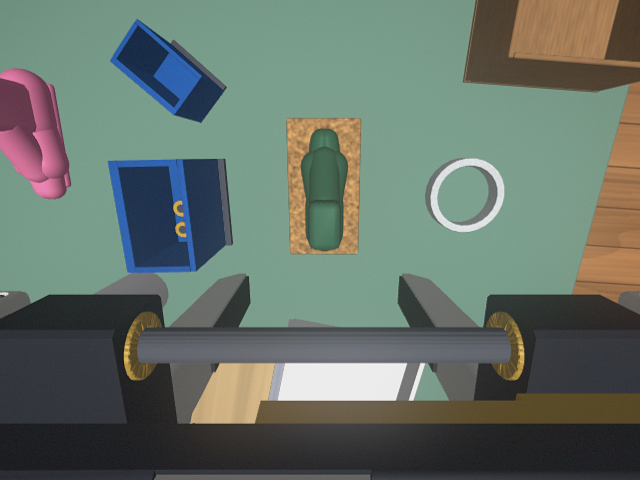

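```bash
python3 plan.py .402 .271 .21 5.2
```

```text
at [597.4 274.2 258.1] yang 4.0 clock 8.475 tilt [-1.7e-03 -7.0e-04 -1.0e+00]
[[3, -49, 12, -0.01], [3, -49, 12, -0.0], [3, -48, 12, -0.01], [3, -49, 12, -0.0]] end [402.  270.8 210.5]
```

Call:
servo_tool --targets '[[[3,-49,12,-0.01],[3,-49,12,0],[3,-48,12,-0.01],[3,-49,12,0],[0,0,0,0],[0,0,0,0]]]' --gripper 40

```text
clock: 9.22
position: [0.4026, 0.2709, 0.2112]
orientation: [0.675, 0.738, -0.0, -0.0]
wrist_force: [0.4, -0.2, -0.6]
opening: 0.04
```

```bash
python3 - <<'E'
from meas import *
im=grab('wrist');cv2.imwrite('pics/w5.png',im['frame']);pickle.dump(im,open('w5.pkl','wb'))
s=ctrl.read_state();print(s['position'],s['clock'],s['wrist_force'],s['opening'])
f=im['frame'];hsv=cv2.cvtColor(f,cv2.COLOR_BGR2HSV).astype(int);P=cloud(im);z=P[...,2]
H,S=hsv[...,0],hsv[...,1]
m=(H>95)&(H<125)&(S>90)&(z>.104)&(z<.118)&(P[...,1]<.36);r=rect(P[m],'rim');print(np.median(z[m]));print(cv2.boxPoints(r).round(1))
E
```

```text
[0.40292131 0.27092049 0.21128114] 9.275 [0.16167029 0.49573975 0.68758601] 0.040185860573353126
rim 3146 c [432.3 272.2] size [ 69.9 110.4] ang 5.34
0.11055093068576163
[[392.4 323.9]
 [402.7 214. ]
 [472.3 220.5]
 [462.  330.4]]
```

View pics/w5.png

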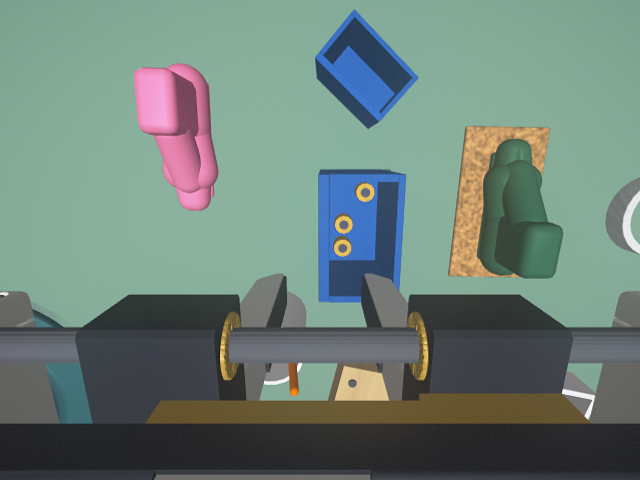

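Call:
servo_tool --targets '[[[-1,0,50,0],[0,0,50,0],[0,0,35,0],[0,0,10,0],[0,0,0,0]]]'

```text
clock: 9.9
position: [0.403, 0.27, 0.0669]
orientation: [0.675, 0.738, -0.0, -0.0]
wrist_force: [0.1, 0.3, -0.4]
opening: 0.0398
```

Call:
servo_tool --targets '[[[0,0,0,0],[0,0,0,0],[0,0,0,0],[0,0,0,0],[0,0,0,0],[0,0,0,0],[0,0,0,0]]]' --gripper 0 --squeeze 55

```text
clock: 10.78
position: [0.4026, 0.27, 0.0671]
orientation: [0.675, 0.738, 0.0, 0.0]
wrist_force: [-0.9, -1.0, 6.4]
opening: 0.0087
```

Call:
servo_tool --targets '[[[0,0,-10,0],[0,0,-25,0],[0,0,-35,0],[0,0,-35,0],[0,0,-15,0],[0,0,0,0],[0,0,0,0]]]'

```text
clock: 11.65
position: [0.402, 0.2697, 0.185]
orientation: [0.675, 0.738, -0.001, -0.0]
wrist_force: [0.6, -0.1, -4.5]
opening: 0.0088
```

```bash
python3 - <<'E'
from meas import *
im=grab('scene');cv2.imwrite('pics/s6.png',cv2.resize(im['frame'][130:370,260:580],None,fx=2.4,fy=2.4))
s=ctrl.read_state();print(s['position'],s['clock'],s['wrist_force'],s['opening'])
E
```

```text
[0.40198079 0.2696778  0.18500216] 11.7 [ 0.06189998  0.43250541 -3.9669881 ] 0.00853979811598739
```

View pics/s6.png

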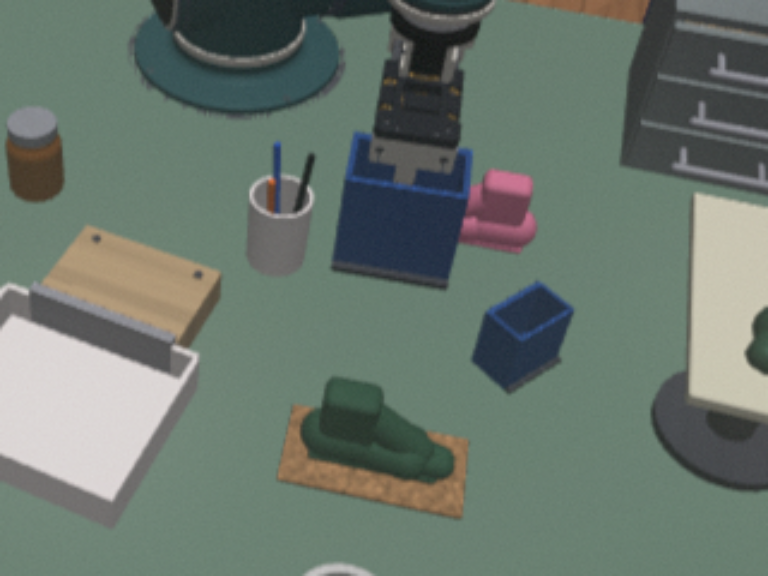

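```bash
python3 - <<'E'
import plan as p, numpy as np
from h import *
# manual two-leg
def legs(way,step=35):
    s=ctrl.read_state();M=R.from_quat(s['orientation']).as_matrix();cur=np.array(s['position'])*1000;C=M
    for xyz,ang in way:
        t=np.array(xyz)*1000;st=cur.copy();a=np.degrees(np.arctan2(C[1,1],C[0,1]));da=-np.radians((ang-a+180)%360-180)
        N=int(max(np.ceil(np.linalg.norm(t-st)/step),np.ceil(abs(da)/.17)));acc=0;rows=[]
        for k in range(N):
            l=np.round(C.T@(st+(t-st)*(k+1)/N-cur)).astype(int);r=round(float(da*(k+1)/N-acc),2);acc+=r
            cur=cur+C@l;C=C@R.from_rotvec([0,0,r]).as_matrix();rows.append([*map(int,l),r])
        print(rows,cur.round(1))
legs([((.470,.25,.185),5.2),((.4535,.0235,.185),-7.7)])
E
```

```text
[[-9, 22, 0, -0.0], [-8, 22, 0, -0.0], [-9, 22, 0, -0.0]] [470.  249.6 184.9]
[[-32, -5, 0, 0.03], [-32, -4, 0, 0.03], [-32, -4, 0, 0.04], [-33, -2, 0, 0.03], [-32, -1, 0, 0.03], [-32, 0, 0, 0.03], [-33, 1, 0, 0.03]] [453.4  23.3 185.2]
```

Call:
servo_tool --targets '[[[-9,22,0,0],[-8,22,0,0],[-9,22,0,0],[-32,-5,0,0.03],[-32,-4,0,0.03],[-32,-4,0,0.04],[-33,-2,0,0.03],[-32,-1,0,0.03],[-32,0,0,0.03],[-33,1,0,0.03]]]'

```text
clock: 12.95
position: [0.4541, 0.0219, 0.186]
orientation: [0.752, 0.659, -0.0, -0.0]
wrist_force: [0.7, -0.3, -4.1]
opening: 0.0087
```

Call:
servo_tool --targets '[[[0,0,0,0],[0,0,0,0],[0,0,0,0]]]'

```text
clock: 13.32
position: [0.4541, 0.024, 0.1864]
orientation: [0.752, 0.66, -0.0, -0.0]
wrist_force: [-0.0, 0.1, -4.7]
opening: 0.0091
```

```bash
python3 plan.py .4535 .0235 .122 -7.7; python3 - <<'E'
from meas import *
im=grab('wrist');cv2.imwrite('pics/w7.png',im['frame']);pickle.dump(im,open('w7.pkl','wb'))
f=im['frame'];hsv=cv2.cvtColor(f,cv2.COLOR_BGR2HSV).astype(int);P=cloud(im);z=P[...,2]
H,S=hsv[...,0],hsv[...,1]
m=(H>95)&(H<125)&(S>90)&(z>.215)&(z<.24);rect(P[m],'rim')
m=(abs(z-.054)<.004)&(S<40)&(P[...,0]<.58)&(abs(P[...,1])<.12);rect(P[m],'stop')
E
```

```text
at [454.1  24.  186.4] yang -7.5 clock 13.325 tilt [-5.e-04  1.e-04 -1.e+00]
[[0, 0, 32, 0.0], [-1, 0, 32, 0.0]] end [453.9  23.  122.4]
rim 8860 c [485.6  28.7] size [92.  69.8] ang 82.41
stop 517 c [453.3 101.2] size [ 28.6 220.8] ang 75.39
```

View pics/w7.png

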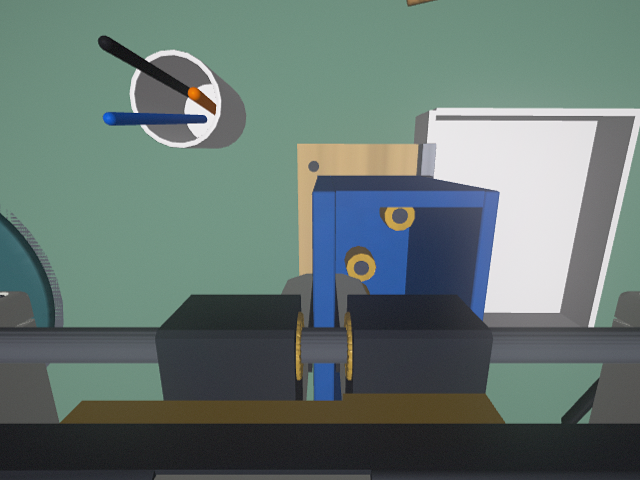

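Call:
servo_tool --targets '[[[0,0,32,0],[-1,0,32,0],[0,0,9,0],[0,0,2,0],[0,0,1,0],[0,0,0,0]]]'

```text
clock: 14.12
position: [0.4542, 0.0226, 0.1115]
orientation: [0.752, 0.659, 0.0, 0.0]
wrist_force: [-0.5, -0.7, -4.4]
opening: 0.0089
```

Call:
servo_tool --targets '[[[0,0,2,0],[0,0,1,0],[0,0,0,0]]]'

```text
clock: 14.5
position: [0.4537, 0.0225, 0.1076]
orientation: [0.752, 0.659, -0.0, -0.0]
wrist_force: [0.4, 0.1, -4.1]
opening: 0.0086
```

Call:
servo_tool --targets '[[[0,0,1,0],[0,0,0,0]]]'

```text
clock: 14.75
position: [0.4538, 0.0225, 0.1071]
orientation: [0.752, 0.659, 0.0, 0.0]
wrist_force: [-3.8, -1.3, 3.8]
opening: 0.0088
```

Call:
servo_tool --targets '[[[0,3,0,0],[0,3,0,0],[0,2,0,0],[0,1,0,0],[0,0,0,0]]]'

```text
clock: 15.38
position: [0.4631, 0.0214, 0.1071]
orientation: [0.752, 0.659, 0.0, 0.0]
wrist_force: [-3.3, 0.7, 4.6]
opening: 0.0085
```

Call:
servo_tool --targets '[[[0,1,0,0],[0,1,0,0],[0,0,0,0]]]'

```text
clock: 15.75
position: [0.465, 0.0211, 0.1071]
orientation: [0.752, 0.659, 0.0, 0.0]
wrist_force: [-5.0, 0.2, 5.6]
opening: 0.0088
```

Call:
servo_tool --targets '[[[0,1,0,0],[0,0,0,0]]]'

```text
clock: 16.0
position: [0.4657, 0.0212, 0.1071]
orientation: [0.752, 0.659, 0.0, -0.0]
wrist_force: [-7.9, 2.8, 8.1]
opening: 0.0086
```

Call:
servo_tool --targets '[[[0,1,0,0],[0,0,0,0]]]'

```text
clock: 16.25
position: [0.4659, 0.0212, 0.1073]
orientation: [0.752, 0.659, -0.001, -0.001]
wrist_force: [-18.7, 3.7, 15.8]
opening: 0.0086
```

Call:
servo_tool --targets '[[[0,0,0,0],[0,0,0,0],[0,0,0,0],[0,0,0,0]]]' --gripper 36

```text
clock: 16.75
position: [0.4667, 0.0208, 0.1066]
orientation: [0.752, 0.659, 0.0, 0.0]
wrist_force: [0.0, -0.7, 0.3]
opening: 0.036
```

Call:
servo_tool --targets '[[[0,0,-15,0],[0,0,-35,0],[0,0,-40,0],[0,0,-30,0],[0,0,0,0],[0,0,0,0]]]'

```text
clock: 17.5
position: [0.4665, 0.0209, 0.2265]
orientation: [0.752, 0.659, -0.0, -0.0]
wrist_force: [0.2, -1.0, -0.3]
opening: 0.0363
```

```bash
python3 - <<'E'
from meas import *
im=grab('wrist');cv2.imwrite('pics/w8.png',im['frame'])
s=ctrl.read_state();print(s['position'],s['clock'],s['wrist_force'],s['opening'])
f=im['frame'];hsv=cv2.cvtColor(f,cv2.COLOR_BGR2HSV).astype(int);P=cloud(im);z=P[...,2]
H,S=hsv[...,0],hsv[...,1]
m=(H>95)&(H<125)&(S>90)&(z>.143)&(z<.158);r=rect(P[m],'rim');print(np.median(z[m]),cv2.boxPoints(r).round(1))
m=(abs(z-.054)<.005)&(S<40)&(P[...,0]<.58)&(P[...,0]>.52)&(abs(P[...,1])<.12);rect(P[m],'stop')
E
```

```text
[0.46635229 0.02085912 0.22596029] 17.55 [ 1.03504156 -0.1136016   1.21060914] 0.035949254729020344
rim 3520 c [495.7  16.8] size [110.2  69.3] ang 82.21
0.15058348408120303 [[454.  -33.1]
 [522.6 -42.5]
 [537.5  66.7]
 [468.9  76. ]]
stop 379 c [546.3  61.7] size [59.5 18.9] ang 65.56
```

View pics/w8.png

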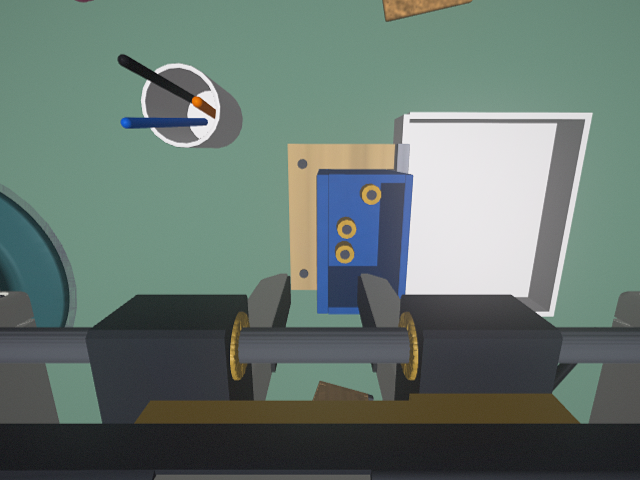

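Call:
servo_tool --targets '[[[0,-20,0,0],[0,-20,0,0],[0,0,0,0],[0,0,50,0],[0,0,54,0],[0,0,0,0],[0,0,0,0]]]' --gripper 0 --squeeze 20

```text
clock: 18.42
position: [0.4278, 0.026, 0.1246]
orientation: [0.752, 0.659, 0.0, 0.0]
wrist_force: [-0.3, 0.1, 0.2]
opening: 0.0004
```

Call:
servo_tool --targets '[[[0,5,0,0],[0,5,0,0],[0,0,0,0]]]'

```text
clock: 18.8
position: [0.4375, 0.0247, 0.1232]
orientation: [0.752, 0.659, 0.0, 0.0]
wrist_force: [-1.0, -0.4, 1.0]
opening: 0.0007
```

Call:
servo_tool --targets '[[[0,4,0,0],[0,4,0,0],[0,6,-3,0],[0,8,-5,0],[0,0,0,0]]]'

```text
clock: 19.42
position: [0.4592, 0.0219, 0.1312]
orientation: [0.752, 0.659, 0.0, 0.0]
wrist_force: [-5.9, 1.1, 6.0]
opening: 0.0007
```

```bash
python3 - <<'E'
from meas import *
im=grab('scene');cv2.imwrite('pics/s9.png',cv2.resize(im['frame'][130:370,200:520],None,fx=2.4,fy=2.4))
s=ctrl.read_state();print(s['position'],s['clock'],s['wrist_force'])
E
```

```text
[0.45883256 0.02192569 0.13089121] 19.475 [-5.68423119  0.77620826  6.28487624]
```

View pics/s9.png

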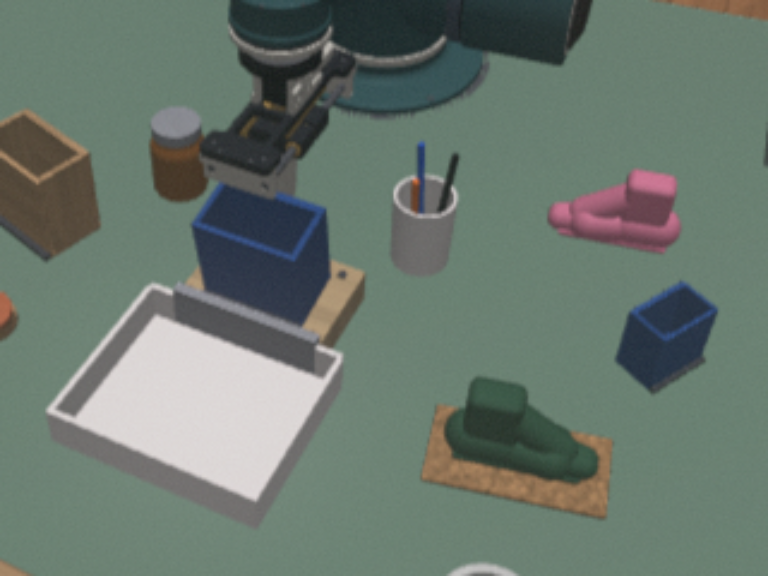

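Call:
servo_tool --targets '[[[0,10,-5,0],[0,10,-5,0],[0,10,-3,0],[0,10,-3,0]]]'

```text
clock: 19.98
position: [0.4989, 0.0166, 0.1468]
orientation: [0.752, 0.659, 0.0, 0.0]
wrist_force: [-0.9, -0.1, 0.4]
opening: 0.0004
```

Call:
servo_tool --targets '[[[0,10,-2,0],[0,10,0,0],[0,10,0,0]]]'

```text
clock: 20.35
position: [0.5287, 0.0127, 0.1484]
orientation: [0.752, 0.659, -0.0, -0.0]
wrist_force: [1.0, -1.3, 1.1]
opening: 0.0006
```

```bash
python3 - <<'E'
from meas import *
im=grab('scene');cv2.imwrite('pics/s10.png',cv2.resize(im['frame'][130:370,200:520],None,fx=2.4,fy=2.4))
s=ctrl.read_state();print(s['position'],s['clock'],s['wrist_force'])
E
```

```text
[0.52946651 0.01252365 0.14828858] 20.4 [-0.57252874 -0.6002822  -0.91248199]
```

View pics/s10.png

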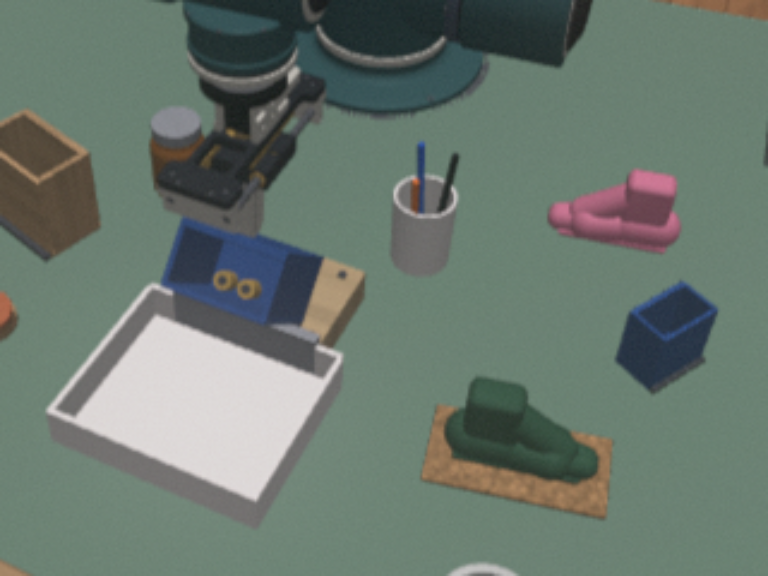

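Call:
servo_tool --targets '[[[0,8,1,0],[0,8,1,0],[0,8,2,0],[0,0,0,0],[0,0,0,0]]]'

```text
clock: 21.02
position: [0.5518, 0.0096, 0.1446]
orientation: [0.752, 0.659, -0.0, -0.0]
wrist_force: [-0.0, -0.4, 0.1]
opening: 0.0004
```

```bash
python3 - <<'E'
from meas import *
im=grab('scene');cv2.imwrite('pics/s11.png',cv2.resize(im['frame'][130:370,200:520],None,fx=2.4,fy=2.4))
s=ctrl.read_state();print(s['position'],s['clock'],s['wrist_force'])
E
```

```text
[0.5517711  0.00963723 0.14470289] 21.075 [0.75845403 0.21578025 0.49034852]
```

View pics/s11.png

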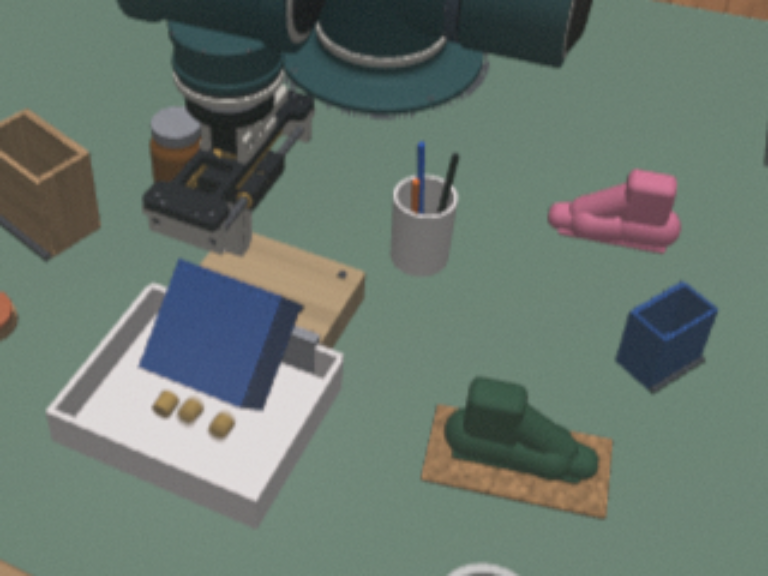

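Call:
servo_tool --targets '[[[0,0,-40,0],[0,0,-50,0],[0,-30,-40,0],[0,-40,0,0],[0,0,0,0],[0,0,0,0]]]'

```text
clock: 21.82
position: [0.4826, 0.0188, 0.2747]
orientation: [0.752, 0.659, 0.0, 0.0]
wrist_force: [0.3, -0.3, -0.3]
opening: 0.0004
```

```bash
python3 - <<'E'
from meas import *
a=grab('scene');b=grab('top')
cv2.imwrite('pics/s12.png',cv2.resize(a['frame'][130:370,200:520],None,fx=2.4,fy=2.4));cv2.imwrite('pics/t12.png',b['frame'])
f=a['frame'];hsv=cv2.cvtColor(f,cv2.COLOR_BGR2HSV).astype(int);P=cloud(a);H,S=hsv[...,0],hsv[...,1]
m=((H>12)&(H<30)&(S>100)).astype(np.uint8);m[:280]=0;m[320:]=0;m[:,:255]=0;m[:,305:]=0
n,l,st,c=cv2.connectedComponentsWithStats(m)
for i in range(1,n):
  if st[i,4]>10: print(c[i],st[i,4],np.median(P[l==i],0).round(3))
s=ctrl.read_state();print(s['position'],s['clock'],s['wrist_force'])
E
```

```text
[269.04545455 297.34090909] 44 [ 0.652 -0.028  0.02 ]
[278.58139535 301.3255814 ] 43 [ 0.656 -0.003  0.021]
[291.75555556 307.24444444] 45 [0.661 0.032 0.021]
[0.48289614 0.01870243 0.2742495 ] 21.925 [-0.98490045 -0.51280757 -0.27307793]
```

View pics/s12.png

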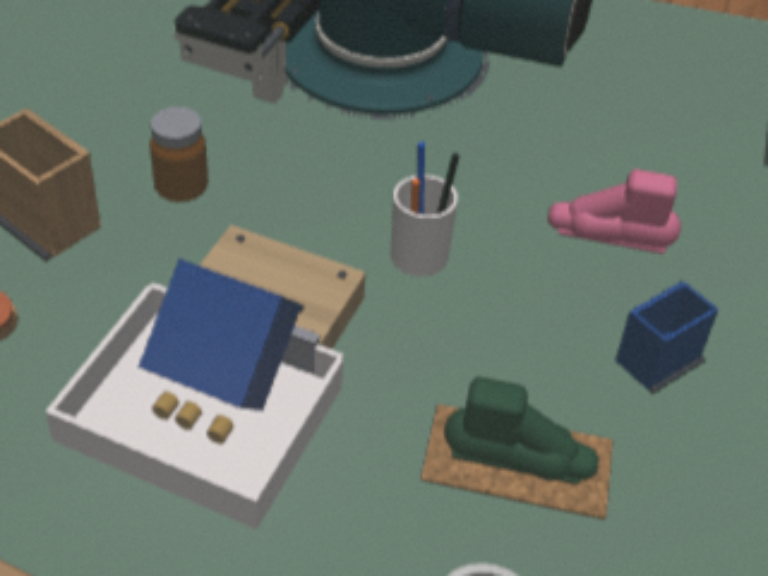

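View pics/t12.png

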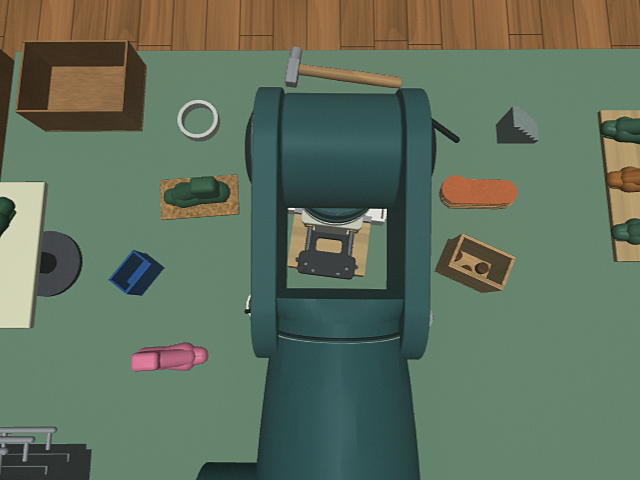

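Call:
servo_tool --targets '[[[0,0,0,0],[0,0,0,0],[0,0,0,0],[0,0,0,0],[0,0,0,0],[0,0,0,0],[0,0,0,0],[0,0,0,0]]]'

```text
clock: 22.92
position: [0.4825, 0.0188, 0.2747]
orientation: [0.752, 0.659, 0.0, 0.0]
wrist_force: [0.9, -0.7, -0.2]
opening: 0.0007
```

```bash
python3 - <<'E'
from meas import *
a=grab('scene');cv2.imwrite('pics/s13.png',cv2.resize(a['frame'][190:350,220:420],None,fx=3.5,fy=3.5))
print(ctrl.read_state()['clock']);
E
```

```text
22.975
```

View pics/s13.png

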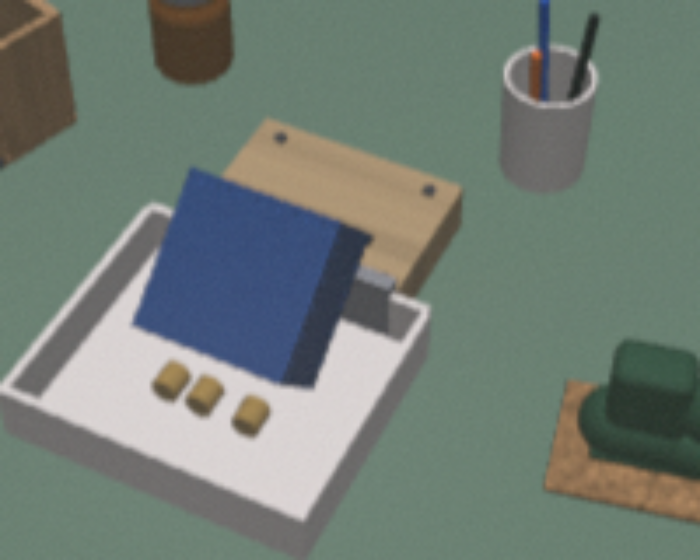

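The tote lies over the stop with its rim in the tray, and the three sleeves lie free on the tray floor at about (170,380), (205,395) and (250,415). The bystanders have not moved.

```bash
python3 -c "
from plant import ctrl
print(ctrl.finish_job())"
```

```text
the job is handed in; nothing more can be done
None
```

The job is done and handed in at about 23 s of the 69 s allowed. No verdict was reported.

- **Last:** I gripped the green last by its cone and stood it on the cork pad. After release it measured at about (596, 302) mm. The pad centre came out at about (595, 302) mm. The last's axis was within about 1.5° of the pad's length.
- **Tote:** I carried the blue tote by its back wall to the deck, lowered it until it touched, and slid it forward until the lip met the stop at about 19 N. The rim measured square to the stop within about 0.2°.
- **Tipping:** I released it and pushed the upper back wall with closed fingers until it fell over the stop by itself.
- **Last checks:**
  - The tote lies over the stop with its rim in the tray.
  - The three sleeves are outside it on the tray floor.
  - The gripper is clear.
  - In the pictures the plain tote, jar and pen cup look where they were.
- **Disagreements:** The cameras differed by up to 5 mm in x on the pad centre (593.7 top, 595 wrist, 598.7 scene), so I took 595. The arm hid the tray from the top camera at the end, so the final tray check rests on the scene view alone.

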